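# Find the free bay of the used-vial chest and open its lid

### The job

The white used-vial chest has four identical see-saw lids; three bays are full and their capped liners block the lids, so press the ribbed rear end of the lids in turn until you find the one that rocks. Then push the raised front edge of that lid back until the lid stands upright, so that the next rack of vials can be emptied into the bay, and leave it standing open by itself. It is all done with the fingertips: do not pick up or shift the bottle, beaker, vial and timer that stand around.

Things in the scene. Friction and masses are not known exactly. Their poses are not given: they have to be found in the camera images.
- chest: the used-vial chest: a white fixed box 144 x 360 mm, 135 mm tall, with four bays in a row, each closed by a steel lid flush with its top (walls and lids all level, 135 mm above the bench). Origin at the centre of its underside; x points to its rear (away from the robot, turned by up to 0.28 rad), y to its left end, z up. It does not move.
- chest_deck (a point): centre of the chest's top, 135 mm above the bench. Under three of the lids a full liner's lifting bails stand 1 to 2 mm below the lid: it gives less than 0.08 rad and is then solid. One bay, any of the four, holds an open liner 60 mm below its lid, and only that lid rocks. From outside all four look the same.
- lid_1 (a joint): hinge of lid 1 (1 to 4 from the chest's left end, +y; 88 mm apart): 0 shut, 1.57 upright, 1.66 its stop. Grows as the rear end goes down and the front end rises; the front end cannot go down. The pivot is stiff (0.08 N m, so 2 to 4 N on the ribs tilts a free lid) and the balanced lid stays at the angle where it is left.
- lid_1_pad (a point): middle of the ribbed press area at the rear end of lid 1, on its top; moves with the lid. The lid is a steel plate 116 mm long (chest x) x 77 x 4 mm, pivoted see-saw fashion on a pin across the middle of its length, 2 mm under its top. This point lies 38 mm behind the pin; the rear edge is 20 mm further back.
- lid_1_edge (a point): middle of the front edge of lid 1, on its top surface, 58 mm in front of the pivot pin: the edge that rises when the lid rocks. Moves with the lid. Pushed to the rear, the raised edge swings on up until the lid stands upright.
- lid_2 (a joint): hinge of lid 2 (1 to 4 from the chest's left end, +y; 88 mm apart): 0 shut, 1.57 upright, 1.66 its stop. Grows as the rear end goes down and the front end rises; the front end cannot go down. The pivot is stiff (0.08 N m, so 2 to 4 N on the ribs tilts a free lid) and the balanced lid stays at the angle where it is left.
- lid_2_pad (a point): middle of the ribbed press area at the rear end of lid 2, on its top; moves with the lid. The lid is a steel plate 116 mm long (chest x) x 77 x 4 mm, pivoted see-saw fashion on a pin across the middle of its length, 2 mm under its top. This point lies 38 mm behind the pin; the rear edge is 20 mm further back.
- lid_2_edge (a point): middle of the front edge of lid 2, on its top surface, 58 mm in front of the pivot pin: the edge that rises when the lid rocks. Moves with the lid. Pushed to the rear, the raised edge swings on up until the lid stands upright.
- lid_3 (a joint): hinge of lid 3 (1 to 4 from the chest's left end, +y; 88 mm apart): 0 shut, 1.57 upright, 1.66 its stop. Grows as the rear end goes down and the front end rises; the front end cannot go down. The pivot is stiff (0.08 N m, so 2 to 4 N on the ribs tilts a free lid) and the balanced lid stays at the angle where it is left.
- lid_3_pad (a point): middle of the ribbed press area at the rear end of lid 3, on its top; moves with the lid. The lid is a steel plate 116 mm long (chest x) x 77 x 4 mm, pivoted see-saw fashion on a pin across the middle of its length, 2 mm under its top. This point lies 38 mm behind the pin; the rear edge is 20 mm further back.
- lid_3_edge (a point): middle of the front edge of lid 3, on its top surface, 58 mm in front of the pivot pin: the edge that rises when the lid rocks. Moves with the lid. Pushed to the rear, the raised edge swings on up until the lid stands upright.
- lid_4 (a joint): hinge of lid 4 (1 to 4 from the chest's left end, +y; 88 mm apart): 0 shut, 1.57 upright, 1.66 its stop. Grows as the rear end goes down and the front end rises; the front end cannot go down. The pivot is stiff (0.08 N m, so 2 to 4 N on the ribs tilts a free lid) and the balanced lid stays at the angle where it is left.
- lid_4_pad (a point): middle of the ribbed press area at the rear end of lid 4, on its top; moves with the lid. The lid is a steel plate 116 mm long (chest x) x 77 x 4 mm, pivoted see-saw fashion on a pin across the middle of its length, 2 mm under its top. This point lies 38 mm behind the pin; the rear edge is 20 mm further back.
- lid_4_edge (a point): middle of the front edge of lid 4, on its top surface, 58 mm in front of the pivot pin: the edge that rises when the lid rocks. Moves with the lid. Pushed to the rear, the raised edge swings on up until the lid stands upright.
- reagent_bottle: bystander, loose: brown glass reagent bottle with a screw cap, 56 mm across, 112 mm tall; origin at the centre of its underside, z up.
- beaker: bystander, loose: 50 ml glass beaker, 45 mm across, 56 mm tall; origin at the centre of its underside, z up.
- spare_vial: bystander, loose: headspace vial, 23 mm across, 72 mm tall; origin at the centre of its underside, z up.
- timer: bystander, loose: bench timer, 58 x 62 x 20 mm; origin at the centre of its underside, z up.

How it is judged:
By the outcome, as a careful person would: the job done as asked, in the order asked, and still so for the second after the job is handed in, with the robot touching nothing.
It also fails if it takes over 56 s, if anything falls off the work surface, if the arm or the gripper's body presses on something with over 40 N, if the wrist force passes 120 N, or if a joint passes its speed limit or range.

### The arm

A 6-joint arm with a two-finger parallel gripper is mounted at the origin on a cart in front of the work surface, level with it; the furniture and walls round the work are solid. World frame = base frame: x ahead of the robot, y to its left, z up, the work surface at z = 0. Lengths are in m, angles in rad, forces in N, time in s.
With the tool pointing down it reaches from about 0.35 to 0.875 m from the base axis. Payload 4.2 kg.
Tool frame: the origin (TCP) lies at the very end of the fingers, on their centre line; the grasp point (between the pads) lies 19 mm behind it; z points along the fingers, x is the direction in which the jaws open and shut, and the axes are right-handed (so a half turn about z gives the same grasp; the last joint's range is limited). The gripper opens to 87 mm and grips with 3 to 60 N. Pads are 19 mm wide; open, the fingers measure 117 mm over their backs; the gripper's body (75 mm by 190 mm) begins 51 mm behind the grasp point.
Start: joints at [-1.057, 0.385, 0.008, 0, -1.194, -0.259], TCP at [0.158, -0.605, 0.223] pointing down, gripper open.
Joint ranges: [-3.14, 3.14], [-1.21, 2.06], [-1.07, 1.41], [-3.16, 2.05], [-2.99, -0.16], [-3.1, 3.1]. Speed limits (rad/s): [2.79, 2.79, 3.14, 3.14, 3.14, 3.14].

### API

Orientations are given as a rotation vector (axis times angle).
In Python, from plant import env gives the robot as it stands. The module is installed in compiled form; this text tells all that it offers.
- The arm moves only by the tool move_arm, never from a script. Its argument "deltas" is a list of rows, each an object of numbers: "fingers": the closure, from -1 (fully open) to 1 (shut); "dx", "dy", "dz": the shift along the tool's x, y, z in m; "roll": the turn about the tool's z in rad. A call has 1 to 8 rows; each row is the pose to reach, as a shift and turn from the pose commanded when the call began, along the tool's axes at that moment; what a row does not reach only later rows make up. A row lasts 1/8 s, in which the tool goes at most 62.5 mm and 10.7 degrees, less where a joint would pass 70% of its speed; a pose out of reach is approached as far as the arm can. A call with a gripper value outside its range is refused whole. The fingers move at their own pace and stop on an object; "squeeze" is the grip in N (left out, the last holds). Time passes only in rows, so rows that repeat a pose let the fingers close. It gives the time, the measured TCP pose, the force and the opening at its end, in the units of the state.
- env.state(): the state, without advancing time (a new reading comes with each control period).
- env.read_camera(name): name is "scene" or "top" or "wrist"; returns the picture (400x640x3 uint8, blue, green, red); there is no depth.
- env.camera_model(name): a dict with "fx", "fy", "cx", "cy" (pixels), "dist_coeffs" ([k1, k2, p1, p2, k3] as OpenCV has them; the pictures are not rectified), "R" (3x3) and "t" (3): a world point X has camera coordinates R X + t; the wrist camera has in their place "tool_from_camera" (4x4, takes a point from camera to tool coordinates, whose origin is the TCP and whose axes are the tool frame's). Camera axes: x right, y down, z forward; pixel columns grow to the right and rows downward; lengths in m; the calibration is good to about 2 mm. A picture is of the moment at which its call begins: read the wrist's pose just before it. camera_model takes no time and is no camera call.
- env.finish_job(): hands the job in, once; it reports no verdict.
Trained networks look in the newest picture that a camera, given by its name, has taken for a name from the list of things; names that differ only in an ending like _2 or _b are one class to them, and where a whole thing is asked for, a point or a joint stands for the part that bears it (a point fixed in the world has none). Each returns a list of dicts, best first, with "score" (0 to 1); they miss things now and then, are a little off and sometimes report something else, mostly with a low value. They report only what shows in the picture. A call takes as long as a camera call.
- env.spot_in(name, camera): "position" ([x, y, z] in m, in world coordinates, good to about 4 mm: the middle of the surface that is visible of it).
- env.silhouettes(name, camera): "mask" (400x640 bool, what is visible of it).
The state is a dict: "t": time; "qpos": joint angles; "qvel": joint speeds; "tau": joint torques, N m; "tool_pos": TCP position; "tool_rot": TCP orientation; "contact_force": force on the tool from outside, world axes, zero at the start; "wrist_torque": the same for the moment, N m; "finger_gap": finger opening in m.
Only numpy, scipy, OpenCV 4.12 (cv2) and the standard library are available. Lean on these libraries where they do the work, as an engineer would, in place of code of your own. Each camera call takes 0.05 s, during which the arm holds its last target. There are 200 camera calls.

## Working session

There is one attempt and no reset: what is moved stays moved. The work goes in short steps, Python scripts to look and compute and a tool call to move; the robot and the scene stay as the last step left them, time stands still between calls to the robot, and variables do not carry over. Pictures are saved under pics/ and viewed, about 8 in all and at most 12, crops included, and the job is handed in when it is done.

Besides the shell and the picture viewer there is one more tool, called after ">>>" as name(argument=value, ...), one argument or row to a line, values as JSON. move_arm: Moves the arm, as the interface text tells. Its arguments: {"type":"object","properties":{"deltas":{"type":"array","items":{"type":"object","properties":{"fingers":{"type":"number"},"dx":{"type":"number"},"dy":{"type":"number"},"dz":{"type":"number"},"roll":{"type":"number"}}}},"squeeze":{"type":"number"}},"required":["deltas"]}

```bash
mkdir -p pics; python3 - <<'E'
from plant import env
import cv2,numpy as np
s=env.state();print({k:np.round(v,3) for k,v in s.items()})
a=env.read_camera("scene");b=env.read_camera("top")
cv2.imwrite("pics/a.png",a);cv2.imwrite("pics/b.png",b)
for n in ["chest","lid_1","lid_1_pad","lid_1_edge","reagent_bottle","beaker","spare_vial","timer"]:
    for c in ["top"]:
        for d in env.spot_in(n,c): print(n,c,np.round(d["position"],3),round(d["score"],2))
E
```

```text
{'t': np.float64(0.0), 'qpos': array([-1.057e+00,  3.860e-01,  7.000e-03, -1.000e-03, -1.194e+00,
       -2.590e-01]), 'qvel': array([-0.   ,  0.   , -0.002,  0.002,  0.001,  0.001]), 'tau': array([ 1.0000e-03, -3.9066e+01,  1.8741e+01,  4.2200e+00,  1.1000e-02,
       -0.0000e+00]), 'tool_pos': array([ 0.157, -0.604,  0.221]), 'tool_rot': array([-1.920e+00, -2.484e+00, -2.000e-03]), 'contact_force': array([0.541, 0.17 , 0.042]), 'wrist_torque': array([-0.036,  0.044,  0.031]), 'finger_gap': np.float64(0.087)}
chest top [ 0.536 -0.016  0.131] 0.57
chest top [0.35  0.221 0.069] 0.38
chest top [0.498 0.332 0.076] 0.34
lid_1 top [0.533 0.026 0.136] 0.9
lid_1 top [ 0.543 -0.15   0.134] 0.85
lid_1 top [ 0.54  -0.06   0.136] 0.68
lid_1 top [0.525 0.112 0.135] 0.63
lid_1_pad top [0.525 0.11  0.139] 0.84
lid_1_edge top [0.527 0.112 0.137] 0.61
reagent_bottle top [0.498 0.334 0.08 ] 0.62
spare_vial top [0.352 0.22  0.067] 0.5
timer top [ 0.354 -0.295  0.019] 0.7
```

View pics/b.png

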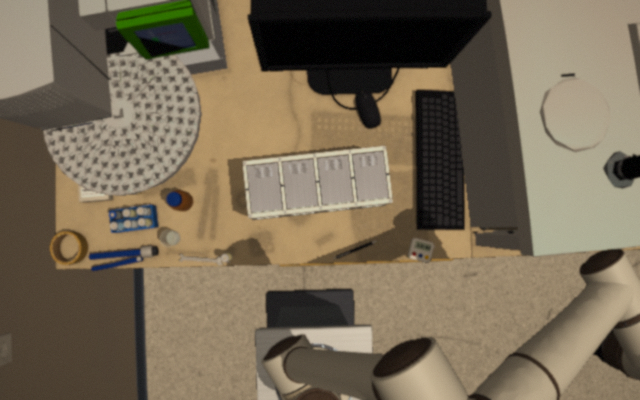

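View pics/a.png

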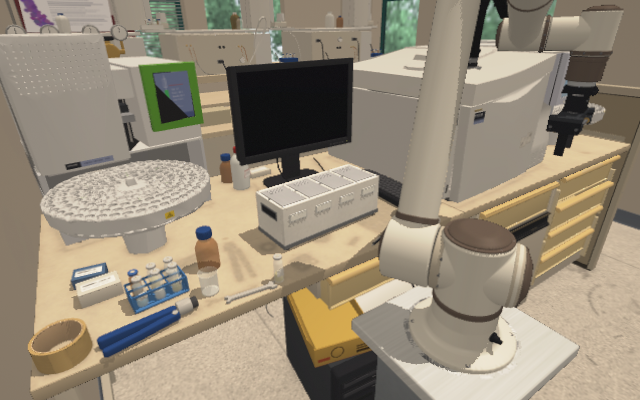

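The top view shows the chest at columns 245–392 and rows 148–217, turned about 0.08 rad, with the instrument to its right (col > 450). I go round in front of the instrument first.

>>> move_arm(
  deltas=[
    {"dx": 0.035, "dy": 0.04, "dz": -0.01, "fingers": 1, "roll": 0.03},
    {"dx": 0.075, "dy": 0.08, "dz": -0.02, "fingers": 1, "roll": 0.06},
    {"dx": 0.11, "dy": 0.12, "dz": -0.03, "fingers": 1, "roll": 0.09},
    {"dx": 0.15, "dy": 0.16, "dz": -0.03, "fingers": 1, "roll": 0.12},
    {"dx": 0.185, "dy": 0.2, "dz": -0.03, "fingers": 1, "roll": 0.15},
    {"dx": 0.221, "dy": 0.237, "dz": -0.03, "fingers": 1, "roll": 0.18},
    {"dx": 0.221, "dy": 0.237, "dz": -0.03, "fingers": 1, "roll": 0.18},
  ],
  squeeze=20,
)

```text
t: 1.38
tool_pos: [0.3322, -0.3292, 0.253]
tool_rot: [2.131, 2.307, 0.001]
contact_force: [-0.1, 0.3, -0.2]
finger_gap: 0.0248
```

>>> move_arm(
  deltas=[
    {"dx": 0.043, "dy": 0.037, "dz": -0.02, "fingers": 1},
    {"dx": 0.086, "dy": 0.074, "dz": -0.04, "fingers": 1},
    {"dx": 0.13, "dy": 0.11, "dz": -0.06, "fingers": 1},
    {"dx": 0.17, "dy": 0.13, "dz": -0.09, "fingers": 1},
    {"dx": 0.215, "dy": 0.13, "dz": -0.11, "fingers": 1},
    {"dx": 0.25, "dy": 0.13, "dz": -0.11, "fingers": 1},
    {"dx": 0.25, "dy": 0.13, "dz": -0.11, "fingers": 1},
  ],
)

```text
validation failed for argument at $.de...
```

```bash
cat > h.py <<'E'
from plant import env
import cv2,numpy as np
from scipy.spatial.transform import Rotation as Ro
def cam(n):
    m=env.camera_model(n)
    K=np.array([[m["fx"],0,m["cx"]],[0,m["fy"],m["cy"]],[0,0,1]]);D=np.array(m["dist_coeffs"])
    if n=="wrist":
        s=env.state();T=np.eye(4);T[:3,:3]=Ro.from_rotvec(s["tool_rot"]).as_matrix();T[:3,3]=s["tool_pos"]
        W=np.linalg.inv(T@np.array(m["tool_from_camera"]));return K,D,W[:3,:3],W[:3,3]
    return K,D,np.array(m["R"]),np.array(m["t"])
def ray(c,uv,z):
    K,D,R,t=c
    p=cv2.undistortPoints(np.array(uv,float).reshape(-1,1,2),K,D).reshape(-1,2)
    d=np.c_[p,np.ones(len(p))]@R; o=-R.T@t
    return o+d*((z-o[2])/d[:,2])[:,None]
E
python3 - <<'E'
from h import *
c=cam("wrist");im=env.read_camera("wrist");cv2.imwrite("pics/w1.png",im)
for n in ["lid_1","lid_1_pad","lid_1_edge"]:
    for d in env.silhouettes(n,"wrist"):
        m=d["mask"].astype(np.uint8);r=cv2.minAreaRect(max(cv2.findContours(m,0,2)[0],key=cv2.contourArea))
        P=ray(c,cv2.boxPoints(r),.135);print(n,round(d["score"],2),np.round(P.mean(0)[:2],3),np.round(P[:,:2],3).tolist(),np.round(r[0]))
for d in env.spot_in("lid_1_pad","wrist"):print(np.round(d["position"],3),d["score"])
E
```

```text
(no output)
```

View pics/w1.png

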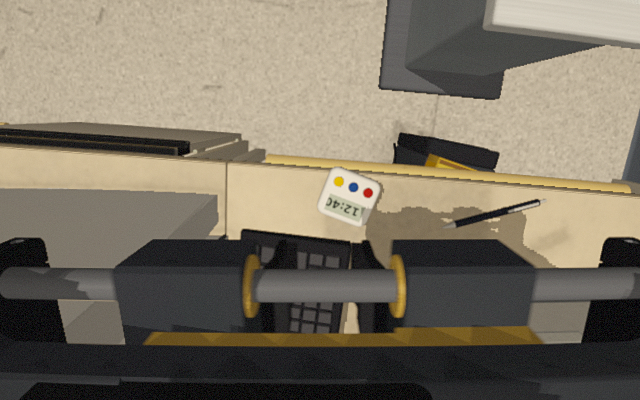

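The wrist view shows the timer at (350,195) and the bench edge. The camera looks back towards the robot, and the move was not accepted. I'll send it again.

>>> move_arm(
  deltas=[
    {"dx": 0.043, "dy": 0.037, "dz": -0.02, "fingers": 1},
    {"dx": 0.086, "dy": 0.074, "dz": -0.04, "fingers": 1},
    {"dx": 0.13, "dy": 0.11, "dz": -0.06, "fingers": 1},
    {"dx": 0.17, "dy": 0.15, "dz": -0.08, "fingers": 1},
    {"dx": 0.215, "dy": 0.185, "dz": -0.1, "fingers": 1},
    {"dx": 0.25, "dy": 0.22, "dz": -0.1, "fingers": 1},
    {"dx": 0.25, "dy": 0.22, "dz": -0.1, "fingers": 1},
  ],
)

```text
validation failed for argument at $.de...
```

>>> move_arm(
  deltas=[
    {"dx": 0.043, "dy": 0.037, "dz": -0.02, "fingers": 1, "roll": 0},
    {"dx": 0.086, "dy": 0.074, "dz": -0.04, "fingers": 1, "roll": 0},
    {"dx": 0.13, "dy": 0.11, "dz": -0.06, "fingers": 1, "roll": 0},
    {"dx": 0.17, "dy": 0.15, "dz": -0.08, "fingers": 1, "roll": 0},
    {"dx": 0.215, "dy": 0.185, "dz": -0.1, "fingers": 1, "roll": 0},
    {"dx": 0.25, "dy": 0.22, "dz": -0.1, "fingers": 1, "roll": 0},
    {"dx": 0.25, "dy": 0.22, "dz": -0.1, "fingers": 1, "roll": 0},
  ],
  squeeze=20,
)

```text
t: 2.5
tool_pos: [0.5337, -0.0642, 0.3513]
tool_rot: [-2.134, -2.304, 0.002]
contact_force: [-1.3, -0.5, -0.7]
finger_gap: 0.0005
```

```bash

python3 - <<'E'
from h import *
c=cam("wrist");im=env.read_camera("wrist");cv2.imwrite("pics/w2.png",im);print(env.state()["tool_pos"],env.state()["t"])
for n in ["lid_1","lid_1_pad","lid_1_edge"]:
    for d in env.silhouettes(n,"wrist"):
        m=d["mask"].astype(np.uint8);r=cv2.minAreaRect(max(cv2.findContours(m,0,2)[0],key=cv2.contourArea))
        P=ray(c,cv2.boxPoints(r),.135);print(n,round(d["score"],2),np.round(P.mean(0)[:2],3),np.round(P[:,:2],3).tolist(),np.round(r[0]))
E
```

```text
[ 0.53261878 -0.06535784  0.3514875 ] 2.55
lid_1 0.79 [0.531 0.025] [[0.591, -0.009], [0.476, -0.019], [0.471, 0.057], [0.587, 0.073]] [406. 185.]
lid_1 0.77 [ 0.538 -0.064] [[0.484, -0.107], [0.478, -0.029], [0.592, -0.018], [0.598, -0.101]] [324. 186.]
lid_1 0.66 [ 0.545 -0.152] [[0.491, -0.194], [0.482, -0.118], [0.598, -0.107], [0.609, -0.189]] [243. 186.]
lid_1 0.59 [0.525 0.113] [[0.584, 0.077], [0.464, 0.068], [0.464, 0.146], [0.586, 0.161]] [485. 185.]
lid_1_pad 0.62 [0.524 0.113] [[0.583, 0.078], [0.465, 0.067], [0.464, 0.146], [0.583, 0.163]] [485. 185.]
lid_1_edge 0.76 [0.525 0.114] [[0.584, 0.079], [0.467, 0.066], [0.465, 0.146], [0.583, 0.165]] [486. 186.]
```

View pics/w2.png

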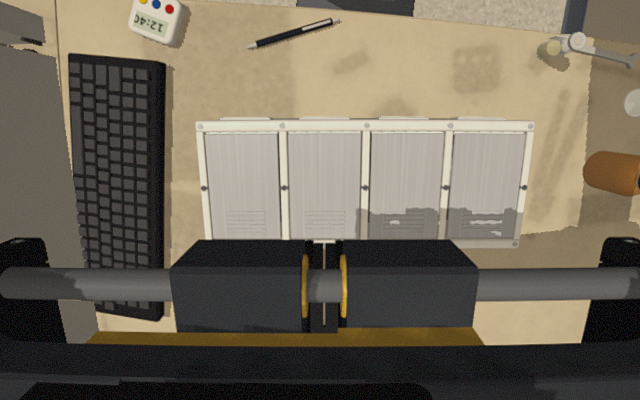

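Wrist view: lid 4 at (243,186), lid 3 at (324,186), lid 2 at (406,185), lid 1 at (485,185), with the ribs near row 220. The tool is aligned with the chest, so I'll go down over the lid 3 pad.

>>> move_arm(
  deltas=[
    {"dx": 0.002, "dy": 0.02, "dz": 0.06, "fingers": 1, "roll": 0},
    {"dx": 0.002, "dy": 0.044, "dz": 0.11, "fingers": 1, "roll": 0},
    {"dx": 0.002, "dy": 0.044, "dz": 0.17, "fingers": 1, "roll": 0},
    {"dx": 0.002, "dy": 0.044, "dz": 0.206, "fingers": 1, "roll": 0},
    {"dx": 0.002, "dy": 0.044, "dz": 0.206, "fingers": 1, "roll": 0},
  ],
  squeeze=20,
)

```text
t: 3.32
tool_pos: [0.5732, -0.0617, 0.144]
tool_rot: [-2.136, -2.298, 0.008]
contact_force: [0.4, -0.5, 0.2]
finger_gap: 0.0003
```

>>> move_arm(
  deltas=[
    {"dx": 0, "dy": 0, "dz": 0.006, "fingers": 1, "roll": 0},
    {"dx": 0, "dy": 0, "dz": 0.012, "fingers": 1, "roll": 0},
    {"dx": 0, "dy": 0, "dz": 0.017, "fingers": 1, "roll": 0},
    {"dx": 0, "dy": 0, "dz": 0.017, "fingers": 1, "roll": 0},
  ],
  squeeze=20,
)

```text
t: 3.82
tool_pos: [0.5769, -0.0603, 0.1341]
tool_rot: [2.132, 2.302, 0.004]
contact_force: [-4.4, 1.2, 14.8]
finger_gap: 0.0003
```

Lid 3 is solid (15 N, no travel). Next is lid 2.

>>> move_arm(
  deltas=[
    {"dx": 0, "dy": 0, "dz": -0.02, "fingers": 1, "roll": 0},
    {"dx": 0.044, "dy": 0, "dz": -0.025, "fingers": 1, "roll": 0},
    {"dx": 0.088, "dy": 0, "dz": -0.022, "fingers": 1, "roll": 0},
    {"dx": 0.088, "dy": 0, "dz": -0.015, "fingers": 1, "roll": 0},
    {"dx": 0.088, "dy": 0, "dz": -0.005, "fingers": 1, "roll": 0},
    {"dx": 0.088, "dy": 0, "dz": 0.0, "fingers": 1, "roll": 0},
    {"dx": 0.088, "dy": 0, "dz": 0.0, "fingers": 1, "roll": 0},
  ],
  squeeze=20,
)

```text
t: 4.7
tool_pos: [0.5696, 0.0277, 0.134]
tool_rot: [2.136, 2.302, 0.004]
contact_force: [-9.1, 5.9, 21.5]
finger_gap: 0.0003
```

Lid 2 is solid too. Next is lid 1.

>>> move_arm(
  deltas=[
    {"dx": 0, "dy": 0, "dz": -0.02, "fingers": 1, "roll": 0},
    {"dx": 0.044, "dy": 0, "dz": -0.025, "fingers": 1, "roll": 0},
    {"dx": 0.088, "dy": 0, "dz": -0.022, "fingers": 1, "roll": 0},
    {"dx": 0.088, "dy": 0, "dz": -0.015, "fingers": 1, "roll": 0},
    {"dx": 0.088, "dy": 0, "dz": -0.005, "fingers": 1, "roll": 0},
    {"dx": 0.088, "dy": 0, "dz": 0.0, "fingers": 1, "roll": 0},
    {"dx": 0.088, "dy": 0, "dz": 0.0, "fingers": 1, "roll": 0},
  ],
  squeeze=20,
)

```text
t: 5.58
tool_pos: [0.5624, 0.1142, 0.129]
tool_rot: [-2.138, -2.301, 0.002]
contact_force: [0.1, 0.5, -0.6]
finger_gap: 0.0006
```

Lid 1 gives with no solid stop, so I press further.

>>> move_arm(
  deltas=[
    {"dx": 0, "dy": 0, "dz": 0.006, "fingers": 1, "roll": 0},
    {"dx": 0, "dy": 0, "dz": 0.012, "fingers": 1, "roll": 0},
    {"dx": 0, "dy": 0, "dz": 0.018, "fingers": 1, "roll": 0},
    {"dx": 0, "dy": 0, "dz": 0.022, "fingers": 1, "roll": 0},
    {"dx": 0, "dy": 0, "dz": 0.022, "fingers": 1, "roll": 0},
  ],
  squeeze=20,
)

```text
t: 6.2
tool_pos: [0.5623, 0.1154, 0.1069]
tool_rot: [-2.137, -2.303, 0.001]
contact_force: [0.9, -0.3, -0.4]
finger_gap: 0.0004
```

```bash

python3 - <<'E'
from h import *
im=env.read_camera("wrist");cv2.imwrite("pics/w3.png",im);s=env.state();print(s["tool_pos"],s["t"],s["contact_force"])
E
```

```text
[0.56229978 0.11537919 0.10699488] 6.25 [0.71481988 0.61054679 0.41749115]
```

View pics/w3.png

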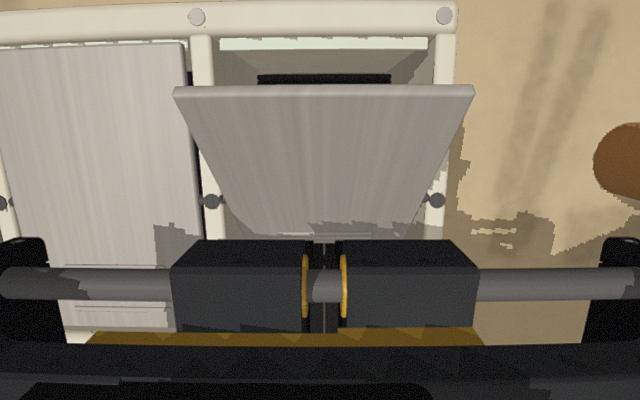

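Lid 1 is clearly tilted, with its front edge raised at row 88 and the open bay below; lid 2 is flush. I now lift, move in front of the raised edge and go down.

>>> move_arm(
  deltas=[
    {"dx": 0, "dy": 0, "dz": -0.055, "fingers": 1, "roll": 0},
    {"dx": 0, "dy": 0, "dz": -0.11, "fingers": 1, "roll": 0},
    {"dx": 0, "dy": -0.04, "dz": -0.115, "fingers": 1, "roll": 0},
    {"dx": 0, "dy": -0.08, "dz": -0.115, "fingers": 1, "roll": 0},
    {"dx": 0, "dy": -0.117, "dz": -0.115, "fingers": 1, "roll": 0},
    {"dx": 0, "dy": -0.117, "dz": -0.115, "fingers": 1, "roll": 0},
    {"dx": 0, "dy": -0.117, "dz": -0.08, "fingers": 1, "roll": 0},
    {"dx": 0, "dy": -0.117, "dz": -0.047, "fingers": 1, "roll": 0},
  ],
  squeeze=20,
)

```text
t: 7.25
tool_pos: [0.4462, 0.1069, 0.1538]
tool_rot: [-2.137, -2.303, -0.002]
contact_force: [0.0, 0.3, -1.2]
finger_gap: 0.0002
```

>>> move_arm(
  deltas=[
    {"dx": 0, "dy": 0, "dz": 0, "fingers": 1, "roll": 0},
    {"dx": 0, "dy": 0.01, "dz": 0, "fingers": 1, "roll": 0},
    {"dx": 0, "dy": 0.02, "dz": 0, "fingers": 1, "roll": 0},
    {"dx": 0, "dy": 0.03, "dz": 0, "fingers": 1, "roll": 0},
    {"dx": 0, "dy": 0.04, "dz": 0, "fingers": 1, "roll": 0},
    {"dx": 0, "dy": 0.05, "dz": 0, "fingers": 1, "roll": 0},
    {"dx": 0, "dy": 0.05, "dz": 0, "fingers": 1, "roll": 0},
  ],
  squeeze=20,
)

```text
t: 8.12
tool_pos: [0.497, 0.1106, 0.1545]
tool_rot: [2.137, 2.302, 0.002]
contact_force: [0.3, 0.8, -0.5]
finger_gap: 0.0002
```

>>> move_arm(
  deltas=[
    {"dx": 0, "dy": 0.005, "dz": 0, "fingers": 1, "roll": 0},
    {"dx": 0, "dy": 0.01, "dz": 0, "fingers": 1, "roll": 0},
    {"dx": 0, "dy": 0.014, "dz": 0, "fingers": 1, "roll": 0},
    {"dx": 0, "dy": 0.017, "dz": 0, "fingers": 1, "roll": 0},
    {"dx": 0, "dy": 0.017, "dz": 0, "fingers": 1, "roll": 0},
  ],
  squeeze=20,
)

```text
t: 8.75
tool_pos: [0.5129, 0.1117, 0.1545]
tool_rot: [2.137, 2.303, 0.0]
contact_force: [-0.4, -0.5, -0.5]
finger_gap: 0.0001
```

```bash

python3 - <<'E'
from h import *
im=env.read_camera("scene");b=env.read_camera("top");s=env.state();print(s["tool_pos"],s["t"],s["contact_force"])
cv2.imwrite("pics/s2.png",np.hstack([cv2.resize(im[150:260,240:400],None,fx=2.5,fy=2.5),cv2.resize(b[110:230,230:400],None,fx=2.29,fy=2.2916)[:275]]))
E
```

```text
[0.51285453 0.11168134 0.15452839] 8.85 [-0.15742096  0.11654676  0.20603384]
```

View pics/s2.png

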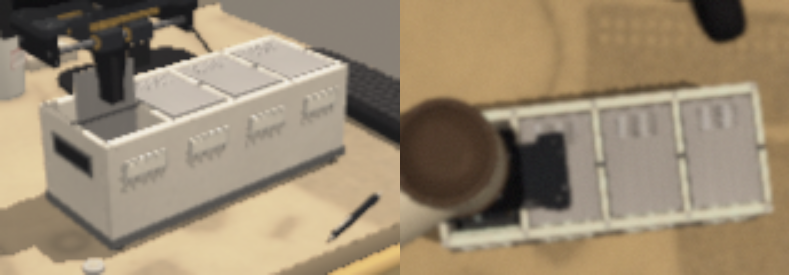

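The scene crop shows lid 1 standing about upright against the fingertips; the other three lids are flush. I back off and check the angle from above.

>>> move_arm(
  deltas=[
    {"dx": 0, "dy": -0.02, "dz": 0, "fingers": 1, "roll": 0},
    {"dx": 0, "dy": -0.05, "dz": 0, "fingers": 1, "roll": 0},
    {"dx": 0, "dy": -0.06, "dz": -0.05, "fingers": 1, "roll": 0},
    {"dx": 0, "dy": -0.06, "dz": -0.1, "fingers": 1, "roll": 0},
    {"dx": 0, "dy": -0.03, "dz": -0.15, "fingers": 1, "roll": 0},
    {"dx": 0, "dy": 0.02, "dz": -0.18, "fingers": 1, "roll": 0},
    {"dx": 0, "dy": 0.05, "dz": -0.18, "fingers": 1, "roll": 0},
    {"dx": 0, "dy": 0.05, "dz": -0.18, "fingers": 1, "roll": 0},
  ],
  squeeze=20,
)

```text
t: 9.85
tool_pos: [0.5641, 0.1156, 0.3333]
tool_rot: [-2.138, -2.301, 0.001]
contact_force: [-0.4, -0.3, 0.1]
finger_gap: 0.0005
```

```bash

python3 - <<'E'
from h import *
c=cam("wrist");im=env.read_camera("wrist");b=env.read_camera("scene");s=env.state();print(s["tool_pos"],s["t"])
cv2.imwrite("pics/w4.png",np.hstack([cv2.resize(im[80:260,200:460],None,fx=1.5,fy=1.5),cv2.resize(b[150:258,240:400],None,fx=2.5,fy=2.5)]))
cs=cam("scene")
# predicted edge corners for angles
yaw=.077;X=np.array([np.cos(yaw),np.sin(yaw),0]);Y=np.array([-np.sin(yaw),np.cos(yaw),0]);Z=np.array([0,0,1.])
pin=np.array([.525,.113,.133])
for a in (1.35,1.45,1.57,1.66):
    e=pin+58e-3*(-np.cos(a)*X+np.sin(a)*Z)+2e-3*(np.sin(a)*X+np.cos(a)*Z)
    P=np.array([e-.0385*Y,e+.0385*Y])
    print(a,[np.round(cv2.projectPoints(P,cv2.Rodrigues(q[2])[0],q[3],q[0],q[1])[0].reshape(-1,2)-o,1).tolist() for q,o in((c,(200,80)),(cs,(240,150)))])
E
```

```text
[0.5623029  0.1152497  0.33388158] 9.95
1.35 [[[79.2, 61.0], [169.6, 60.7]], [[54.8, 24.2], [30.8, 31.1]]]
1.45 [[[79.3, 67.9], [169.5, 67.6]], [[53.6, 23.4], [29.6, 30.2]]]
1.57 [[[79.5, 76.1], [169.3, 75.8]], [[52.2, 22.6], [28.3, 29.4]]]
1.66 [[[79.8, 82.1], [169.1, 81.8]], [[51.1, 22.3], [27.3, 28.9]]]
```

View pics/w4.png

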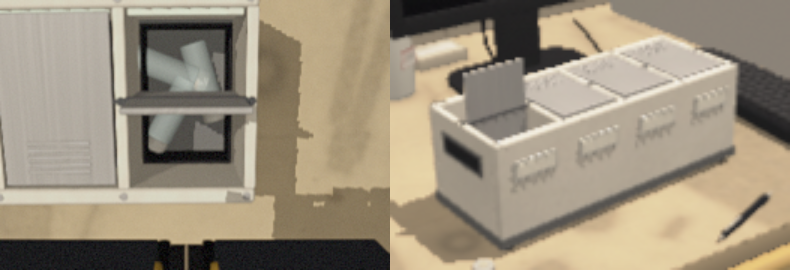

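From above, lid 1 shows as a narrow band at crop row ~92–112 (nearly edge-on) over the open bay, and it stands by itself. I'll zoom in on that band to get the angle.

```bash

python3 - <<'E'
from h import *
im=cv2.imread("pics/w4.png")[60:150,110:270];cv2.imwrite("pics/w5.png",cv2.resize(im,None,fx=5,fy=5,interpolation=0))
c=cam("wrist");print("cam pos",-c[2].T@c[3])
yaw=.077;X=np.array([np.cos(yaw),np.sin(yaw),0]);Z=np.array([0,0,1.]);pin=np.array([.525,.113,.133])
pr=lambda p:cv2.projectPoints(p[None],cv2.Rodrigues(c[2])[0],c[3],c[0],c[1])[0].ravel()
f=lambda v:round(float((((v-80)*1.5)-60)*5))
for a in (1.35,1.45,1.57,1.66):
    n=np.sin(a)*X+np.cos(a)*Z; u=-np.cos(a)*X+np.sin(a)*Z
    print(a,[f(pr(pin+l*u+h*n)[1]) for l,h in((.058,.002),(.058,-.002),(0,.002),(-.058,.002),(-.058,-.002))])
print("pin row",f(pr(pin)[1]),"front rail z.135",f(pr(pin-.058*X+.002*Z)[1]))
E
```

```text
cam pos [0.49300633 0.10989022 0.49726795]
1.35 [172, 137, 237, 285, 259]
1.45 [223, 188, 237, 248, 222]
1.57 [285, 250, 237, 203, 177]
1.66 [330, 295, 237, 169, 143]
pin row 223 front rail z.135 -225
```

View pics/w5.png

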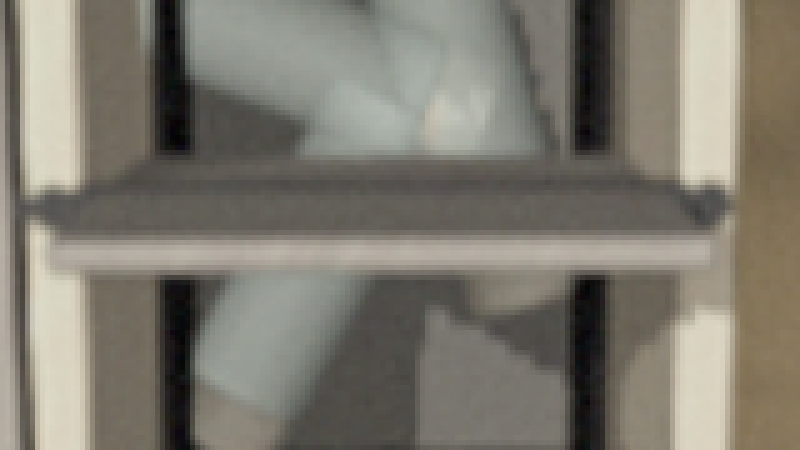

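The end face is at rows 235–272, the pins at row 207 and the lower end at row 160. Allowing for the 16-row offset seen at the pins, that matches 1.57 rad at the edge, the pin and the lower end. Handing in.

```bash
python3 -c "
from plant import env
print(env.state()['t'],env.finish_job())"
```

```text
the job is handed in; nothing more can be done
9.95 None
```

Lid 1 is standing open by itself, and I handed the job in at about 10 s of robot time.

- **Finding the lid:** I pressed the ribs of lids 3, 2 and 1 in turn. Lids 3 and 2 stopped solid at 15 N and 21 N. Lid 1 rocked freely, so lid 4 did not need testing.
- **Opening it:** I pushed lid 1's raised front edge back with the closed fingertips until it was upright, then backed off well clear of it.
- **Last checks:** With the gripper clear, the close wrist view matched an angle of about 1.57 rad. That allows for a small constant image offset seen at the hinge pins. The scene view showed the other three lids shut. The force reading was near zero.
- **Not checked:** I did not re-measure the bottle, beaker, vial and timer afterwards, but the arm's path kept clear of them.
- **Move calls:** Two were refused for a formatting reason, so the arm did not move. I resent that move with every field filled in and it ran.

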